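# Stand the toppled bottle and spray can back in their lane

## Robot

A 7-joint arm with a two-finger parallel gripper is mounted at the origin on a cart in front of the work surface, level with it; the furniture and walls round the work are solid. World frame = base frame: x ahead of the robot, y to its left, z up, the work surface at z = 0. Lengths are in mm, angles in rad, forces in N, time in s.
With the tool pointing down it reaches from about 400 to 875 mm from the base axis. Payload 4.4 kg.
Tool frame: the origin (TCP) lies midway between the tips of the shut fingers; the grasp point (between the pads) lies 19 mm behind it; z points along the fingers, y is the line along which they close (so a half turn about z gives the same grasp; the last joint's range is limited). The gripper opens to 85 mm and grips with 20 to 120 N. Pads are 22 mm wide; open, the fingers measure 114 mm over their backs; the gripper's body (76 mm by 85 mm) begins 54 mm behind the grasp point. The pads swing forward as they close: fully open they stand 13 mm farther back than shut.
Start: joints at [1.165, 0.628, 0.038, 1.517, -0.027, 0.996, -0.02], TCP at [216.673, -612.838, 199.113] pointing down, gripper open.
Joint ranges: [-3.06, 3.06], [-0.37, 2.12], [-1.25, 1.32], [0.18, 2.47], [-1.1, 4.24], [0.23, 1.98], [-2.94, 2.94]. Speed limits (rad/s): [2.57, 2.57, 3.14, 3.14, 3.14, 3.14, 3.14].

## Interface

Orientations are given as [roll, pitch, yaw] about the fixed x, y, z axes, in that order (R = Rz(yaw) Ry(pitch) Rx(roll)).
In Python, from cell import readout, optics, order gives the robot as it stands.
- The arm moves only by the shell command python3 -m jog 'ROWS'. ROWS is a JSON object of lists of equal length, an entry for each row: "claw": the opening, from 0 (shut) to 1 (fully open); "xyz": the shift along the tool's x, y, z each as a share of 0.1 m, from -1 to 1, a list of three; "twist": the turn, a rotation vector about the tool's x, y, z each as a share of 180 degrees, from -1 to 1, a list of three. A call has 1 to 12 rows; each row shifts and turns the commanded pose from where the row before left it, along the tool's axes as they then stand; what a row does not reach is not made up. A row lasts 1/8 s, in which the tool goes at most 62.5 mm and 10.7 degrees, less where a joint would pass 70% of its speed; a pose out of reach is approached as far as the arm can. A call with a number of a shift or a turn outside -1 to 1 is refused whole. A call with a gripper value outside its range is refused whole. The fingers move at their own pace and stop on an object; the grip force is fixed at half the most. Time passes only in rows, so rows that do not move let the fingers close. It gives the time, the measured TCP pose, the force, the opening and the grip force at its end, in the units of the state.
- readout.read_state(): the state, without advancing time (a new reading comes with each control period).
- optics.get_image(name): name is "scene" or "side" or "wrist"; returns a dict with "color" (420x560x3 uint8, red, green, blue), "fovy" (degrees; the focal length in pixels is half the picture's height over the tangent of half this angle, whatever the lens; pixels are square), "cx", "cy" (the principal point, pixels), "view" (4x4, takes a point from world to camera coordinates). Camera axes: x right, y up, looking along -z (the intrinsics and any distortion apply to the point x, -y, -z); pixel columns grow to the right and rows downward; lengths in mm; the calibration is good to about 2 mm. A picture is of the moment at which its call begins. There is no depth.
- order.finish_job(): hands the job in; it is judged then, once.
Trained networks look in the newest picture that a camera, given by its name, has taken for a name from the list of things; names that differ only in an ending like _2 or _b are one class to them, and where a whole thing is asked for, a point or a joint stands for the part that bears it (a point fixed in the world has none). Each returns a list of dicts, best first, with "score" (0 to 1); they miss things now and then, are a little off and sometimes report something else, mostly with a low value. They report only what shows in the picture. A call takes as long as a camera call.
- optics.boxes_of(camera, label): "rect" ([left, top, width, height] in pixels, round what is visible of it).
The state is a dict: "clock": time; "qpos": joint angles; "qd": joint speeds; "tau": joint torques, N m; "eef_pos": TCP position; "tool_rot": TCP orientation; "force": force on the tool from outside, world axes, zero at the start; "torque": the same for the moment, N m; "width": finger opening in mm; "gripper_force": force on a finger pad.
Only numpy, scipy, OpenCV 4.12 (cv2) and the standard library are available. Lean on these libraries where they do the work, as an engineer would, in place of code of your own. Each camera call takes 0.05 s, during which the arm holds its last target. There are 200 camera calls.

## Task

The green bottle has fallen over along the blue lane, and the spray can has fallen out of it onto the bench. Stand the bottle upright in the lane first, then stand the spray can upright in the lane as well, both on the lane's floor between the grease tub and the small carton. Set them down rather than drop them, and leave the tub and the carton where they stand.

Things in the scene. Friction and masses are not known exactly. Their poses are not given: they have to be found in the camera images.
- lane: blue sheet-metal lane fixed to the bench, 540 mm long (its y, roughly world y), 100 wide (x, away from robot). Origin: centre of its underside, on the bench. Floor (dark mat) 4 mm above the bench; lips on the long sides 4 mm thick, tops 14 mm above the bench, 92 mm apart inside; end walls 30 mm high. Tub and carton stand in it about 205 mm either side of its middle, leaving about 320 mm free.
- lane_mid (a point): middle of the lane's floor (4 mm over the bench), axes as the lane's
- green_bottle: green bottle, 0.3 kg, 199 mm long: body 62 mm across up to 90 mm, tapering to a neck and cap 28 mm across from 158 to 199 mm. Origin: centre of its base; z along its axis to the cap. Starts lying in the lane, cap towards the lane's +y end. A neighbour stands close behind its base: draw it a few centimetres along as it is raised.
- spray_can: spray can with green cap, 0.24 kg, 225 mm long, 58 mm across, cap (upper 45 mm) 56 mm across. Origin: centre of its base; z along its axis to the cap. Starts lying on the bench on the robot's side of the lane, roughly parallel to it, cap towards -y. It rolls easily, and may rock for about a second after it is let go upright.
- grease_tub: loose yellow and white grease tub, 78 mm across, 68 mm high, standing in the lane near one end; origin: centre of its underside. Bystander.
- small_carton: loose brown small carton, 61 x 90 x 70 mm (90 along the lane), standing in the lane near the other end; origin: centre of its underside. Bystander.

How it is judged (in metres and radians):
On the way, in this order (a step that is already met when the one before it is completed fails the run):
1. the green bottle stands upright and released on the lane's floor, between tub and carton (angle between green_bottle's own z axis and vertical below 0.09 rad and x of green_bottle in the frame of lane_mid between -0.022 and 0.022 m and y of green_bottle in the frame of lane_mid between -0.135 and 0.135 m and z of green_bottle in the frame of lane_mid between -0.004 and 0.004 m and linear speed of green_bottle below 0.03 m/s and angular speed of green_bottle below 0.5 rad/s and contact force between green_bottle and the fingers below 0.3 N), for 0.2 s.
2. the spray can stands upright and released on the lane's floor, between tub and carton (angle between spray_can's own z axis and vertical below 0.09 rad and x of spray_can in the frame of lane_mid between -0.022 and 0.022 m and y of spray_can in the frame of lane_mid between -0.135 and 0.135 m and z of spray_can in the frame of lane_mid between -0.004 and 0.004 m and linear speed of spray_can below 0.03 m/s and angular speed of spray_can below 0.5 rad/s and contact force between spray_can and the fingers below 0.3 N), for 0.2 s.
At the end, for the whole second after the job is handed in: bottle and spray can both stand upright (within 0.09 rad) on the lane's floor (base within 4 mm of it), within 22 mm of the lane's centre line and 135 mm of its middle, released and at rest; tub and carton stand within 20 mm of where they stood (all of step 1 and all of step 2 and distance of each of grease_tub, small_carton from where it was at the start of the episode below 0.02 m and angle between each of grease_tub, small_carton's own z axis and vertical below 0.15 rad); the robot touches nothing.
It fails at once if the grease tub or the small carton is shoved more than 30 mm or tipped over (distance of any of grease_tub, small_carton from where it was at the start of the episode above 0.03 m or angle between any of grease_tub, small_carton's own z axis and vertical above 0.4 rad).
It fails at once if the bottle or the can falls: it moves faster than 0.45 m/s while not held by the fingers ((linear speed of green_bottle above 0.45 m/s and contact force between green_bottle and the fingers below 0.3 N) or (linear speed of spray_can above 0.45 m/s and contact force between spray_can and the fingers below 0.3 N)).
It also fails if it takes over 61 s, if anything falls off the work surface, if the arm or the gripper's body presses on something with over 40 N, if the wrist force passes 120 N, or if a joint passes its speed limit or range.

## Working session

There is one attempt and no reset: what is moved stays moved. The work goes in short steps, Python scripts to look and compute and a shell command to move; the robot and the scene stay as the last step left them, time stands still between calls to the robot, and variables do not carry over. Pictures are saved under pics/ and viewed, at most 10 in all, crops included, and the job is handed in when it is done.

```bash
ls; mkdir -p pics
cat > h.py <<'E'
import numpy as np, cv2
from cell import readout, optics
def grab(n):
    d=optics.get_image(n); return d
def K(d):
    h=d['color'].shape[0]; f=h/2/np.tan(np.radians(d['fovy'])/2); return f,d['cx'],d['cy']
def ray(d,u,v):
    f,cx,cy=K(d); V=np.array(d['view']); c=np.array([(u-cx)/f,-(v-cy)/f,-1.])
    R=V[:3,:3]; o=-R.T@V[:3,3]; r=R.T@c; return o,r/np.linalg.norm(r)
def atz(d,u,v,z):
    o,r=ray(d,u,v); return o+r*(z-o[2])/r[2]
def proj(d,p):
    f,cx,cy=K(d); V=np.array(d['view']); c=V[:3,:3]@np.array(p,float)+V[:3,3]
    return np.array([cx+f*c[0]/-c[2], cy-f*c[1]/-c[2]])
def save(d,name,s=1): 
    cv2.imwrite('pics/'+name,cv2.resize(d['color'][:,:,::-1],None,fx=s,fy=s))
E
python3 - <<'E'
from h import *
np.set_printoptions(precision=1,suppress=True)
ims=[]
for n in ['scene','side','wrist']:
    d=grab(n); save(d,n+'0.png',1.4 if n!='wrist' else 1)
    print(n,{k:(v if k!='view' else 0) for k,v in d.items() if k!='color'}, 'pos',ray(d,0,0)[0],'dir',ray(d,d['cx'],d['cy'])[1])
    for l in ['lane','green_bottle','spray_can','grease_tub','small_carton']:
        print(l,[(np.round(b['rect']),round(b['score'],2)) for b in optics.boxes_of(n,l)[:2]])
print(readout.read_state())
E
```

```text
pics
scene {'fovy': 50.237953447252565, 'cx': 274.7898828505776, 'cy': 203.8073132688504, 'view': 0} pos [ 220.5 -431.4  731.9] dir [ 0.4  0.5 -0.8]
lane [(array([198., 137., 211., 180.]), 0.91)]
green_bottle [(array([267., 172.,  83.,  74.]), 0.85)]
spray_can [(array([199., 211., 100., 103.]), 0.59), (array([196., 134., 213., 181.]), 0.51)]
grease_tub [(array([346., 232.,  47.,  54.]), 0.95)]
small_carton [(array([208., 117.,  44.,  52.]), 0.86)]
side {'fovy': 43.92079560489267, 'cx': 282.6998871823542, 'cy': 202.18805411039347, 'view': 0} pos [343.2 769.4 768.3] dir [ 0.2 -0.7 -0.7]
lane [(array([178., 148., 124., 182.]), 0.93)]
green_bottle [(array([232., 165.,  46.,  74.]), 0.74)]
spray_can [(array([302., 172.,  49.,  88.]), 0.69)]
grease_tub [(array([258., 138.,  34.,  35.]), 0.7)]
small_carton [(array([190., 251.,  46.,  61.]), 0.88)]
wrist {'fovy': 59.72311539075917, 'cx': 277.3213563558036, 'cy': 211.3677805490029, 'view': 0} pos [ 285.  -588.6  374.5] dir [-0.3 -0.1 -1. ]
lane []
green_bottle []
spray_can []
grease_tub []
small_carton []
{'clock': 0.9, 'qpos': array([ 1.2,  0.6,  0. ,  1.5, -0. ,  1. , -0. ]), 'qd': array([-0., -0., -0.,  0.,  0.,  0., -0.]), 'tau': array([  0. , -56.3,   1.2, -19.4,   0. ,   0. ,  -0. ]), 'eef_pos': array([ 216.7, -612.8,  199.1]), 'tool_rot': array([ 3.1, -0. ,  0.3]), 'force': array([-0.7, -1.2,  1.2]), 'torque': array([-0. ,  0. , -0.1]), 'gripper_force': 0.0, 'width': 85.47899118823064}
```

View pics/scene0.png

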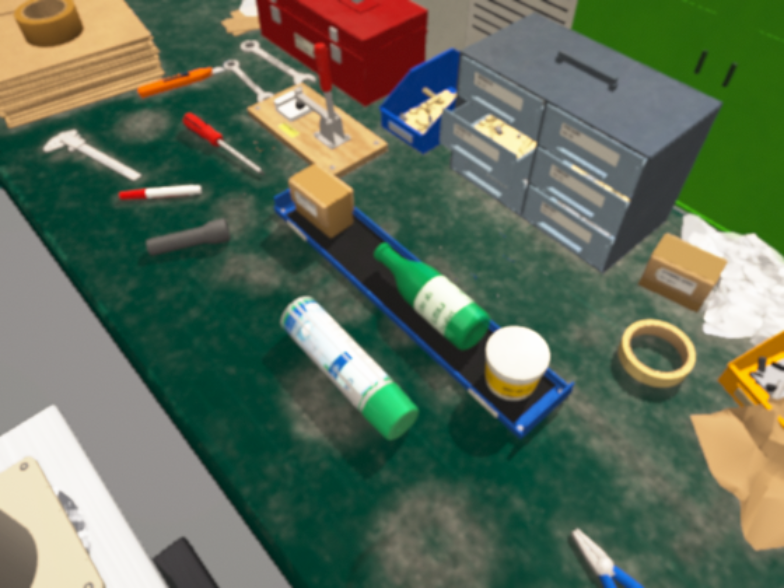

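View pics/side0.png

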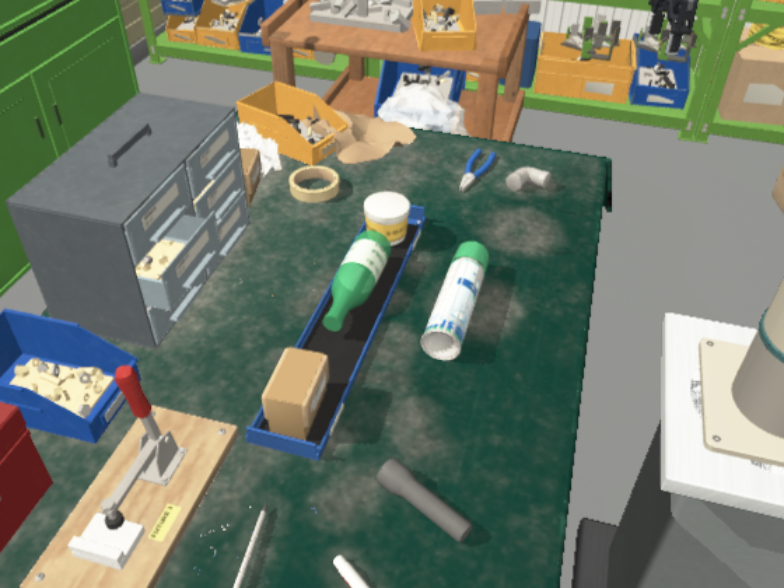

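The scene picture (1.4×) shows the bottle with its cap at about (382,250) and its base at about (470,330), next to the tub at (516,360). The can runs from its base at (298,312) to its cap at (398,412), and the carton is at (320,200). The side picture agrees with this.

Run:
```python
from h import *
np.set_printoptions(precision=0,suppress=True)
S=grab('scene');T=grab('side')
def s(u,v,z): return atz(S,u/1.4,v/1.4,z)
def t(u,v,z): return atz(T,u/1.4,v/1.4,z)
def tri(a,b):
    o1,r1=ray(S,a[0]/1.4,a[1]/1.4);o2,r2=ray(T,b[0]/1.4,b[1]/1.4)
    A=np.stack([r1,-r2],1);k=np.linalg.lstsq(A,o2-o1,rcond=None)[0]
    p=o1+r1*k[0];q=o2+r2*k[1];return (p+q)/2,np.linalg.norm(p-q)
print('lane near-robot -y corner bottom',s(520,436,0)); print('lane far -y corner top',s(571,386,30),'far +y?',)
print('lane near +y corner top S',s(276,197,30),'T near+y bottom',t(318,454,0),'T far +y bottom',t(249,441,0),'T -y near top',t(424,208,30))
print('cap',tri((384,251),(334,318)),s(384,251,35),t(334,318,35))
print('can base',tri((297,313),(441,345)),s(297,313,29),t(441,345,29))
print('can cap end',tri((398,412),(472,255)),s(398,412,29),t(472,255,29))
print('bottle base',s(468,326,35),t(376,246,35), tri((468,326),(376,246)))
print('tub top',tri((517,350),(387,206)),'carton top', tri((320,187),(300,368)))
```

```text
lane near-robot -y corner bottom [ 572. -277.    0.]
lane far -y corner top [ 658. -281.   30.] far +y?
lane near +y corner top S [580. 258.  30.] T near+y bottom [577. 252.   0.] T far +y bottom [669. 258.   0.] T -y near top [ 571. -276.   30.]
cap (array([627.,  46.,  38.]), np.float64(1.6876307154905765)) [630.  48.  35.] [628.  43.  35.]
can base (array([466.,  46.,  28.]), np.float64(0.2823080622757946)) [466.  45.  29.] [466.  46.  29.]
can cap end (array([ 465., -164.,   35.]), np.float64(4.501702348026246)) [ 470. -162.   29.] [ 464. -170.   29.]
bottle base [ 625. -131.   35.] [ 619. -139.   35.] (array([ 619., -134.,   41.]), np.float64(4.371787189228747))
tub top (array([ 623., -211.,   67.]), np.float64(3.959374625215451)) carton top (array([621., 186.,  77.]), np.float64(2.3315978102094705))
```

```bash
cat >> h.py <<'E'
from scipy.spatial.transform import Rotation as Ro
def rot(yaw,about_y): # degrees: tool down, yaw, then turn about tool y
    return Ro.from_euler('xyz',[np.pi,0,np.radians(yaw)])*Ro.from_rotvec([0,np.radians(about_y),0])
def togo(pos,R):
    s=readout.read_state(); C=Ro.from_euler('xyz',s['tool_rot']); p=np.array(s['eef_pos'])
    w=(C.inv()*R).as_rotvec()/np.pi
    print('t',round(s['clock'],2),'pos',np.round(p,1),'w',round(s['width'],1),'F',np.round(s['force'],1),'q',np.round(s['qpos'],2))
    print('shift now-axes',np.round(C.inv().apply(np.array(pos)-p)/100,3),'in target axes',np.round(R.inv().apply(np.array(pos)-p)/100,3),'twist',np.round(w,3))
E
python3 -c "
from h import *
togo([560,-60,260],rot(90,0))"
python3 -m jog '{"claw":[1,1,1,1,1,1,1,1],"xyz":[[0,0,-0.1],[0,0,-0.1],[0,0,-0.1],[0,0,-0.1],[0,0,-0.1],[0,0,-0.1],[0,0,0],[0,0,0]],"twist":[[0,0,-0.05],[0,0,-0.05],[0,0,-0.05],[0,0,-0.05],[0,0,-0.05],[0,0,-0.05],[0,0,-0.05],[0,0,-0.05]]}'
python3 -c "
from h import *
togo([560,-60,260],rot(90,0))"
```

```text
t 1.0 pos [ 216.7 -612.8  199.1] w 85.7 F [ 0.1 -0.1 -0.4] q [ 1.17  0.63  0.04  1.52 -0.03  1.   -0.02]
shift now-axes [ 5.079 -4.068 -0.609] in target axes [ 5.528  3.433 -0.609] twist [ 0.    -0.    -0.392]
clock: 2.0
eef_pos: [216.5, -612.9, 259.3]
tool_rot: [-3.142, 0.0, 1.601]
force: [-0.2, -0.8, -0.0]
width: 85.3
gripper_force: 0.0
t 2.0 pos [ 216.5 -612.9  259.3] w 85.3 F [-0.2 -0.8 -0. ] q [ 1.36  0.59 -0.3   1.43  0.18  1.15  1.07]
shift now-axes [ 5.422  3.602 -0.009] in target axes [ 5.529  3.435 -0.007] twist [-0.    0.    0.01]
```

```bash
python3 -m jog '{"claw":[1,1,1,1,1,1,1,1,1,1,1,1],"xyz":[[0.45,0.3,0],[0.45,0.3,0],[0.45,0.3,0],[0.45,0.3,0],[0.45,0.3,0],[0.45,0.3,0],[0.45,0.3,0],[0.45,0.3,0],[0.45,0.3,0],[0.45,0.3,0],[0.45,0.3,0],[0.45,0.3,0]],"twist":[[0,0,0.001],[0,0,0.001],[0,0,0.001],[0,0,0.001],[0,0,0.001],[0,0,0.001],[0,0,0.001],[0,0,0.001],[0,0,0.001],[0,0,0],[0,0,0],[0,0,0]]}' | head -2
python3 - <<'E'
from h import *
togo([622,-73,110],rot(90,0))
d=grab('wrist'); save(d,'w1.png',1.4); print(ray(d,0,0)[0],ray(d,280,210)[1])
for l in ['lane','green_bottle','spray_can','grease_tub','small_carton']:
    print(l,[(np.round(b['rect']),round(b['score'],2)) for b in optics.boxes_of('wrist',l)[:2]])
E
```

```text
clock: 3.5
eef_pos: [572.7, -68.4, 259.3]
t 3.5 pos [572.7 -68.4 259.3] w 85.6 F [ 0.7 -0.6  0. ] q [ 0.33  0.48 -0.4   1.64  0.21  1.06 -0.14]
shift now-axes [-0.044  0.493  1.493] in target axes [-0.046  0.493  1.493] twist [ 0.     0.    -0.001]
[572.27666311   4.60055001 434.68725388] [ 0.00776288 -0.28297928 -0.95909461]
lane [(array([275.,   1.,  98., 331.]), 0.97)]
green_bottle [(array([294.,  50.,  64., 197.]), 0.67), (array([273.,   4., 103., 329.]), 0.35)]
spray_can [(array([144.,  62.,  65., 209.]), 0.6)]
grease_tub [(array([287., 256.,  68.,  79.]), 0.91)]
small_carton []
```

View pics/w1.png

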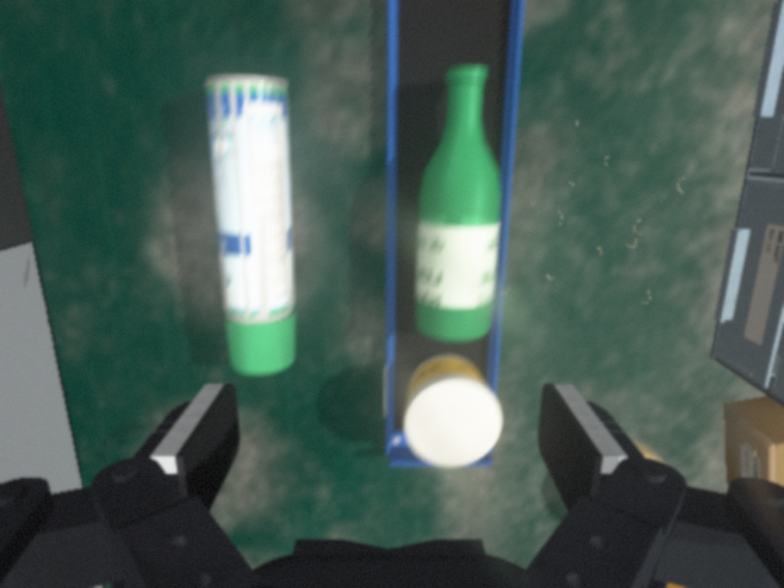

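The wrist view is clear. The bottle runs from its cap at (467,67) to its base at (453,338), and the can from its base at (247,78) to its cap at (262,372). The lips are at columns ~390 and ~505.

Run:
```python
from h import *
np.set_printoptions(precision=1,suppress=True)
d=grab('wrist')
S=grab('scene')
def w(u,v,z): return atz(d,u/1.4,v/1.4,z)[:2]
print('cap',w(467,67,35),'body L/R',w(417,225,35),w(499,225,35),'base L/R',w(414,325,35),w(493,325,35),'base end',w(453,338,20))
print('neck',w(448,90,35),w(487,90,35))
for v in (30,150,300,440): print('lane L outer/inner top14',v,w(387,v,14),w(398,v,14))
print('lane R',w(524,20,14),w(512,150,14),w(499,300,14),w(493,440,14))
print('corners -y',w(390,465,30),w(492,466,30))
print('can base',w(247,78,29),'cap',w(262,372,20),'L/R',w(208,110,29),w(288,110,29),w(226,300,29),w(295,300,29))
print('tub top',w(454,412,72))
# two-view height of bottle axis: wrist + scene cap
def tri(A,a,B,b):
    o1,r1=ray(A,*a);o2,r2=ray(B,*b);k=np.linalg.lstsq(np.stack([r1,-r2],1),o2-o1,rcond=None)[0]
    return (o1+r1*k[0]+o2+r2*k[1])/2
s=1/1.4
print('tri cap',tri(d,(467*s,73*s),S,(384*s,251*s)),'can base',tri(d,(247*s,80*s),S,(297*s,313*s)))
```

```text
cap [627.6  53.7] body L/R [593.2 -59.9] [657.3 -60.1] base L/R [ 591.8 -142.9] [ 657.2 -143.1] base end [ 626.5 -160.4]
neck [614.4  38.3] [642.8  38.2]
lane L outer/inner top14 30 [570.2  81.8] [578.4  81.8]
lane L outer/inner top14 150 [569.9  -3.7] [578.6  -3.8]
lane L outer/inner top14 300 [ 569.5 -127.7] [ 578.9 -127.7]
lane L outer/inner top14 440 [ 569.  -264.8] [ 579.3 -264.8]
lane R [671.3  88.2] [668.6  -4. ] [ 665.6 -127.9] [ 668.2 -265. ]
corners -y [ 571.7 -280.7] [ 665.1 -282. ]
can base [467.5  47.5] cap [ 458.7 -192.1] L/R [436.7  25.5] [496.3  25.3] [ 436.2 -122.7] [ 493.3 -122.8]
tub top [ 622.4 -202.8]
tri cap [628.9  48.8  35. ] can base [466.9  46.4  27.3]
```

```bash
python3 -m jog '{"claw":[1,1,1,1,1,1,1,1],"xyz":[[0.1,0.13,0],[0.1,0.13,0],[0.1,0.13,0],[0.1,0.13,0],[0,0,0],[0,0,0],[0,0,0],[0,0,0]],"twist":[[0,0,0],[0,0,0],[0,0,0],[0,0,0],[0,-0.05,0],[0,-0.05,0],[0,-0.05,0],[0,-0.017,0]]}' | head -3
python3 - <<'E'
from h import *
togo([625,-84.5+65,17+113],rot(90,-30))
togo([625,-84.5,17],rot(90,-30))
E
```

```text
clock: 4.9
eef_pos: [624.3, -24.6, 257.9]
tool_rot: [-3.14, 0.526, 1.575]
t 4.9 pos [624.3 -24.6 257.9] w 85.4 F [0.1 0.6 0.5] q [-0.19  0.62 -0.19  1.52  0.63  1.28 -0.62]
shift now-axes [0.686 0.009 1.081] in target axes [0.684 0.007 1.082] twist [0.    0.001 0.001]
t 4.9 pos [624.3 -24.6 257.9] w 85.4 F [0.1 0.6 0.5] q [-0.19  0.62 -0.19  1.52  0.63  1.28 -0.62]
shift now-axes [0.69  0.008 2.384] in target axes [0.686 0.007 2.386] twist [0.    0.001 0.001]
```

```bash
python3 -m jog '{"claw":[1,1,1,1,1,1,1,1,1,1,1,1],"xyz":[[0,0,0],[0,0,0],[0,0,0],[0,0,0],[0,0,0],[0,0,0],[0,0,0],[0,0,0],[0,0,0],[0,0,0],[0,0,0],[0,0,0]],"twist":[[0,0.05,0],[0,0.05,0],[0,0.05,0],[0,0.05,0],[0,0.05,0],[0,0.05,0],[0,0.05,0],[0,0.05,0],[0,0.05,0],[0,0.05,0],[0,0,0],[0,0,0]]}' | head -3
python3 - <<'E'
from h import *
togo([622,70,180],rot(90,60))
E
```

```text
clock: 6.4
eef_pos: [624.4, -28.3, 260.5]
tool_rot: [3.138, -1.045, 1.573]
t 6.4 pos [624.4 -28.3 260.5] w 85.5 F [0.2 0.9 0.6] q [ 0.86  0.98 -0.76  1.39 -0.4   1.29  0.44]
shift now-axes [-0.204 -0.027  1.254] in target axes [-0.206 -0.024  1.254] twist [0.001 0.001 0.   ]
```

```bash
python3 -m jog '{"claw":[1,1,1,1,1,1,1,1,1,1,1,1],"xyz":[[0,0,0],[0,0,0],[0,0,0],[0,0,0],[0,0,0],[0,0,0],[0,0,0],[0,0,0],[0,0,0],[0,0,0],[0.35,0,0.3],[0.35,0,0.3]],"twist":[[0,-0.05,0],[0,-0.05,0],[0,-0.05,0],[0,-0.05,0],[0,-0.05,0],[0,-0.05,0],[0,-0.05,0],[0,-0.05,0],[0,-0.05,0],[0,-0.05,0],[0,0,0],[0,0,0]]}' | head -3
python3 -m jog '{"claw":[1,1,1,1],"xyz":[[0,0,0.25],[0,0,0.25],[0,0,0.25],[0,0,0]],"twist":[[0,0,0],[0,0,0],[0,0,0],[0,0,0]]}' | head -3
python3 - <<'E'
from h import *
togo([625,-84.5,17],rot(90,-30))
d=grab('wrist'); save(d,'w2.png')
E
```

```text
clock: 7.9
eef_pos: [625.1, 6.3, 174.7]
tool_rot: [3.133, 0.521, 1.57]
clock: 8.4
eef_pos: [623.7, -34.9, 108.9]
tool_rot: [3.139, 0.524, 1.569]
t 8.4 pos [623.7 -34.9 108.9] w 85.5 F [-0.4  0.1  0.7] q [-0.22  0.79 -0.12  1.65  0.71  1.01 -0.79]
shift now-axes [0.03  0.012 1.043] in target axes [0.03  0.013 1.043] twist [ 0.  0. -0.]
```

View pics/w2.png

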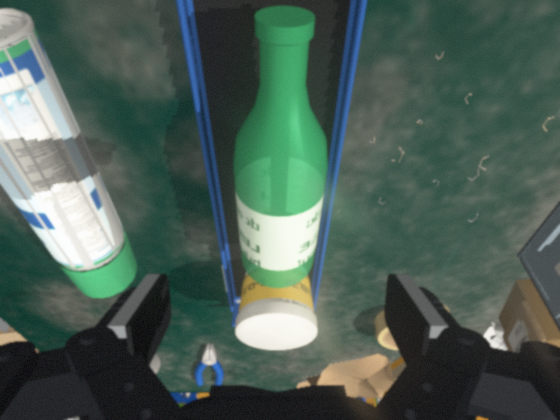

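The bottle at column ~281 is centred between the fingers (170 to 388), so I'm going down and closing.

```bash
python3 -m jog '{"claw":[1,1,1,1,1,1,1,0,0,0,0,0],"xyz":[[0,0,0.2],[0,0,0.2],[0.03,0.01,0.2],[0,0,0.2],[0,0,0.15],[0,0,0.09],[0,0,0],[0,0,0],[0,0,0],[0,0,0],[0,0,0],[0,0,0]],"twist":[[0,0,0],[0,0,0],[0,0,0],[0,0,0],[0,0,0],[0,0,0],[0,0,0],[0,0,0],[0,0,0],[0,0,0],[0,0,0],[0,0,0]]}'
python3 -c "
from h import *
togo([625,-84.5,17],rot(90,-30))"
```

```text
clock: 9.95
eef_pos: [625.3, -85.1, 17.1]
tool_rot: [3.14, 0.524, 1.568]
force: [-0.5, 2.9, 5.9]
width: 53.2
gripper_force: 60.4
t 9.95 pos [625.3 -85.1  17.1] w 53.2 F [-0.5  2.9  5.9] q [-0.17  0.91 -0.06  1.7   0.8   0.83 -0.86]
shift now-axes [ 0.005 -0.003 -0.002] in target axes [ 0.005 -0.003 -0.002] twist [ 0.     0.    -0.001]
```

Run:
```python
from h import *
d=grab('wrist'); save(d,'w3.png')
```

```text
(no output)
```

View pics/w3.png

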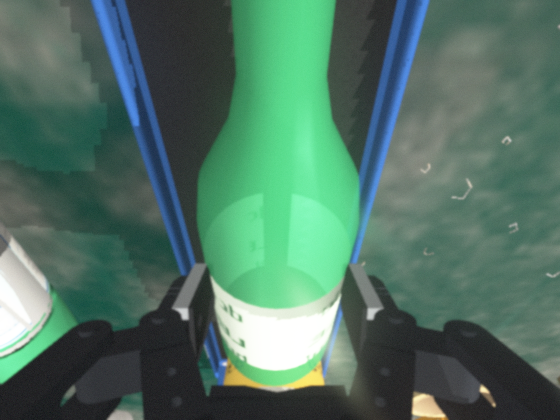

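The 53 mm width on a 62 mm body shows that the pads gripped above the axis. I'll reopen, go 6 mm deeper and close again.

```bash
python3 -m jog '{"claw":[1,1,1,1,1,0,0,0,0,0,0],"xyz":[[0,0,0],[0,0,0],[0,0,0],[0,-0.03,0.06],[0,0,0],[0,0,0],[0,0,0],[0,0,0],[0,0,0],[0,0,0],[0,0,0]],"twist":[[0,0,0],[0,0,0],[0,0,0],[0,0,0],[0,0,0],[0,0,0],[0,0,0],[0,0,0],[0,0,0],[0,0,0],[0,0,0]]}'
```

```text
clock: 11.38
eef_pos: [622.8, -88.6, 11.5]
tool_rot: [3.139, 0.524, 1.568]
force: [0.6, 1.9, 5.4]
width: 56.2
gripper_force: 62.3
```

```bash
python3 -m jog '{"claw":[1,1,1,1,1],"xyz":[[0,0,0],[0,0,0],[0,0,0],[0,0,0.06],[0,0,0]],"twist":[[0,0,0],[0,0,0],[0,0,0],[0,0,0],[0,0,0]]}'
python3 -m jog '{"claw":[0,0,0,0,0,0],"xyz":[[0,0,0],[0,0,0],[0,0,0],[0,0,0],[0,0,0],[0,0,0]],"twist":[[0,0,0],[0,0,0],[0,0,0],[0,0,0],[0,0,0],[0,0,0]]}'
```

```text
clock: 12.0
eef_pos: [621.0, -93.0, 4.8]
tool_rot: [-3.14, 0.525, 1.568]
force: [0.0, -0.8, 0.1]
width: 85.4
gripper_force: 0.0
clock: 12.75
eef_pos: [622.8, -91.7, 6.1]
tool_rot: [3.139, 0.524, 1.568]
force: [0.7, 2.0, 5.6]
width: 58.7
gripper_force: 63.9
```

```bash
python3 -m jog '{"claw":[0,0,0,0,0,0,0,0],"xyz":[[-0.05,0,-0.087],[-0.05,0,-0.087],[-0.05,0,-0.087],[-0.05,0,-0.087],[-0.05,0,-0.087],[-0.05,0,-0.087],[0,0,0],[0,0,0]],"twist":[[0,0,0],[0,0,0],[0,0,0],[0,0,0],[0,0,0],[0,0,0],[0,0,0],[0,0,0]]}'
python3 - <<'E'
from h import *
a=grab('wrist')['color'];b=grab('side')['color'];
cv2.imwrite('pics/c1.png',np.hstack([cv2.resize(a,(400,300)),cv2.resize(b[80:290,130:410],(400,300))])[:,:,::-1])
E
```

```text
clock: 13.75
eef_pos: [621.5, -92.1, 65.3]
tool_rot: [-3.141, 0.525, 1.568]
force: [-0.3, -0.0, -3.6]
width: 58.6
gripper_force: 65.2
```

View pics/c1.png

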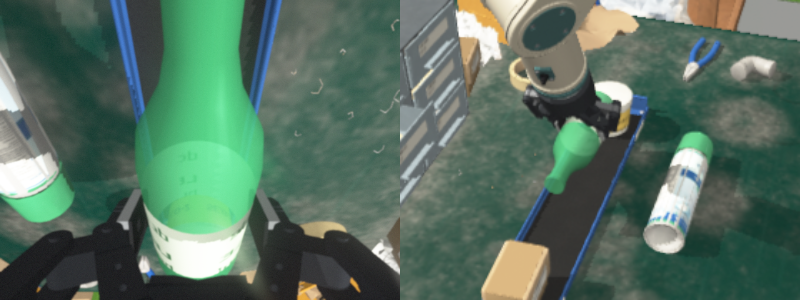

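```bash
python3 -m jog '{"claw":[0,0,0,0,0,0,0,0,0,0,0,0],"xyz":[[-0.075,0,-0.13],[-0.075,0,-0.13],[-0.075,0,-0.13],[-0.075,0,-0.13],[-0.075,0,-0.13],[-0.075,0,-0.13],[0.174,0,-0.1],[0.174,0,-0.1],[0.174,0,-0.1],[0.174,0,-0.1],[0.174,0,-0.1],[0,0,0]],"twist":[[0,0,0],[0,0,0],[0,0,0],[0,0,0],[0,0,0],[0,0,0],[0,0,0],[0,0,0],[0,0,0],[0,0,0],[0,0,0],[0,0,0]]}'|head -3
python3 -m jog '{"claw":[0,0,0,0,0,0,0,0,0,0,0,0],"xyz":[[0,0,0],[0,0,0],[0,0,0],[0,0,0],[0,0,0],[0,0,0],[0,0,0],[0,0,0],[0,0,0],[0,0,0],[0,0,0],[0,0,0]],"twist":[[0,0.04,0],[0,0.04,0],[0,0.04,0],[0,0.04,0],[0,0.04,0],[0,0.04,0],[0,0.04,0],[0,0.04,0],[0,0.04,0],[0,0.04,0],[0,0.04,0],[0,0.04,0]]}' | tail -5
python3 - <<'E'
from h import *
togo([621,99,122],rot(90,60))
E
```

```text
clock: 15.35
eef_pos: [622.1, 11.7, 154.7]
tool_rot: [-3.141, 0.523, 1.572]
eef_pos: [621.4, 4.8, 153.3]
tool_rot: [-3.14, -0.982, 1.565]
force: [0.8, 0.2, -3.2]
width: 58.1
gripper_force: 65.3
t 16.85 pos [621.4   4.8 153.3] w 58.1 F [ 0.8  0.2 -3.2] q [ 0.88  1.13 -0.91  1.5  -0.17  1.05  0.35]
shift now-axes [ 0.263 -0.008  0.957] in target axes [ 0.2   -0.004  0.972] twist [ 0.001  0.021 -0.001]
```

```bash
python3 -m jog '{"claw":[0,0,0,0,0,0,0],"xyz":[[0,0,0],[0.05,0,0.24],[0.05,0,0.24],[0.05,0,0.24],[0.05,0,0.24],[0,0,0],[0,0,0]],"twist":[[0,0.021,0],[0,0,0],[0,0,0],[0,0,0],[0,0,0],[0,0,0],[0,0,0]]}'|head -3
python3 - <<'E'
from h import *
togo([621,99,62],rot(90,60))
a=grab('scene');b=grab('side');np.save('pics/v.npy',0)
print('axis proj if upright at (621,70): scene',[proj(a,(621,70,z)).round(1) for z in (64,154,263)],'side',[proj(b,(621,70,z)).round(1) for z in (64,154,263)])
cv2.imwrite('pics/c2.png',np.hstack([cv2.resize(a['color'][80:290,150:430],(400,300)),cv2.resize(b['color'][80:290,130:410],(400,300))])[:,:,::-1])
E
```

```text
clock: 17.73
eef_pos: [622.5, 99.3, 123.4]
tool_rot: [-3.141, -1.046, 1.566]
t 17.73 pos [622.5  99.3 123.4] w 58.4 F [-0.5 -0.8 -2.7] q [ 0.81  1.2  -0.94  1.6  -0.21  0.86  0.36]
shift now-axes [-0.534 -0.015  0.305] in target axes [-0.534 -0.015  0.304] twist [ 0.001  0.    -0.001]
axis proj if upright at (621,70): scene [array([263.8, 166.1]), array([262.4, 133.2]), array([260.5,  85.4])] side [array([236.7, 226. ]), array([234.7, 190.6]), array([232.1, 141.6])]
```

View pics/c2.png

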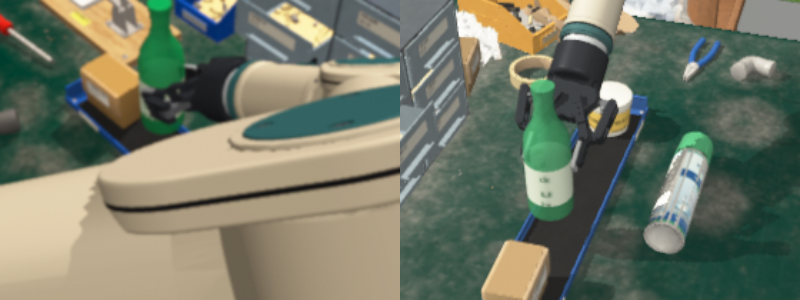

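```bash
python3 -m jog '{"claw":[0,0,0,0,0,0,0],"xyz":[[-0.078,0,0.045],[-0.078,0,0.045],[-0.078,0,0.045],[-0.078,-0.01,0.045],[-0.078,-0.01,0.045],[-0.03,0,0.017],[0,0,0]],"twist":[[0,0,0],[0,0,0],[0,0,0],[0,0,0],[0,0,0],[0,0,0],[0,0,0]]}'
python3 -m jog '{"claw":[0,0,0,0],"xyz":[[-0.026,0,0.015],[-0.026,0,0.015],[0,0,0],[0,0,0]],"twist":[[0,0,0],[0,0,0],[0,0,0],[0,0,0]]}'
```

```text
clock: 18.7
eef_pos: [620.2, 101.7, 76.2]
tool_rot: [-3.141, -1.05, 1.568]
force: [0.1, 0.4, -3.3]
width: 58.2
gripper_force: 65.4
clock: 19.2
eef_pos: [620.2, 101.7, 70.4]
tool_rot: [3.141, -1.049, 1.568]
force: [-0.2, 0.0, -3.0]
width: 58.6
gripper_force: 65.4
```

```bash
python3 -m jog '{"claw":[0,0,0,0],"xyz":[[-0.026,0,0.015],[-0.026,0,0.015],[0,0,0],[0,0,0]],"twist":[[0,0,0],[0,0,0],[0,0,0],[0,0,0]]}' | sed -n '2p;4p'
python3 -m jog '{"claw":[0,0,0],"xyz":[[-0.022,0,0.012],[0,0,0],[0,0,0]],"twist":[[0,0,0],[0,0,0],[0,0,0]]}'| sed -n '2p;4p'
```

```text
eef_pos: [620.2, 101.7, 64.4]
force: [0.6, -0.6, -3.3]
eef_pos: [620.2, 101.6, 61.8]
force: [-0.6, 0.3, -2.4]
```

```bash
python3 -m jog '{"claw":[0,0,0],"xyz":[[-0.017,0,0.01],[0,0,0],[0,0,0]],"twist":[[0,0,0],[0,0,0],[0,0,0]]}' | sed -n '2p;4p'
python3 -m jog '{"claw":[0,0,0],"xyz":[[-0.017,0,0.01],[0,0,0],[0,0,0]],"twist":[[0,0,0],[0,0,0],[0,0,0]]}'| sed -n '2p;4p'
```

```text
eef_pos: [620.2, 101.7, 59.8]
force: [-0.3, 0.4, -3.3]
eef_pos: [620.3, 102.0, 58.6]
force: [-0.3, 0.4, 1.6]
```

Run:
```python
from h import *
a=grab('scene');b=grab('side')
print('axis if at (621,72): side',[proj(b,(621,72,z)).round(1) for z in (4,94,203)],'scene',[proj(a,(621,72,z)).round(1) for z in (4,94,203)])
cv2.imwrite('pics/c3.png',np.hstack([cv2.resize(a['color'][80:220,180:340],(400,350)),cv2.resize(b['color'][130:270,160:320],(400,350))])[:,:,::-1])
```

```text
axis if at (621,72): side [array([237.5, 248.1]), array([235.7, 215.3]), array([233.2, 170.2])] scene [array([264. , 184.8]), array([262.7, 155.2]), array([260.9, 112.4])]
```

View pics/c3.png

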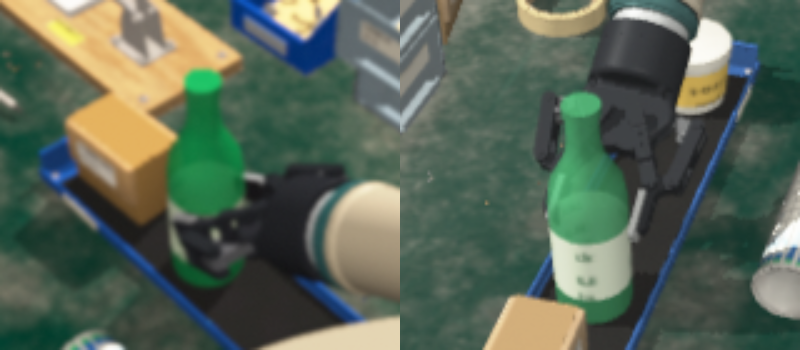

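Contact is felt and the bottle is upright in both views, with cap and base on the predicted axis. Releasing now.

```bash
python3 -m jog '{"claw":[0.72,0.76,0.8,0.85,0.9,1,1,1],"xyz":[[-0.004,0,0.002],[0,0,0],[0,0,0],[0,0,0],[0,0,0],[0,0,0],[0,0,0],[0,0,0]],"twist":[[0,0,0],[0,0,0],[0,0,0],[0,0,0],[0,0,0],[0,0,0],[0,0,0],[0,0,0]]}'
python3 -m jog '{"claw":[1,1,1,1,1,1,1,1],"xyz":[[0,0,-0.1],[0,0,-0.1],[0,0,-0.2],[0,0,-0.2],[0,0,-0.2],[0,0,-0.2],[0,0,-0.2],[0,0,0]],"twist":[[0,0,0],[0,0,0],[0,0,0],[0,0,0],[0,0,0],[0,0,0],[0,0,0],[0,0,0]]}'
python3 - <<'E'
from h import *
b=grab('side');a=grab('scene');
print([(x['rect'],x['score']) for x in optics.boxes_of('side','green_bottle')[:1]],[(x['rect'],x['score']) for x in optics.boxes_of('scene','green_bottle')[:1]])
cv2.imwrite('pics/c4.png',np.hstack([cv2.resize(a['color'][80:220,180:340],(400,350)),cv2.resize(b['color'][130:270,160:320],(400,350))])[:,:,::-1])
E
```

```text
clock: 21.92
eef_pos: [620.2, 101.6, 57.4]
tool_rot: [3.141, -1.049, 1.568]
force: [0.1, -1.1, -0.0]
width: 85.4
gripper_force: 0.0
clock: 22.92
eef_pos: [621.1, -4.9, 117.7]
tool_rot: [3.138, -1.047, 1.568]
force: [0.2, 0.5, 0.2]
width: 85.5
gripper_force: 0.0
[([220.3, 169.8, 30.7, 91.4], 0.9)] [([243.0, 105.9, 32.8, 87.6], 0.66)]
```

View pics/c4.png

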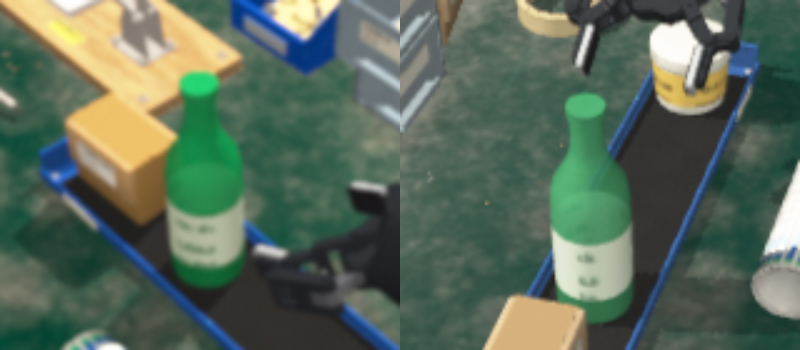

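The bottle stands upright and released in both views. Next I'll go over the can with a 12° lean.

```bash
python3 -m jog '{"claw":[1,1,1,1,1,1,1,1,1,1,1,1],"xyz":[[0.2,0,-0.2],[0.26,0,-0.15],[0.26,0,-0.15],[0.26,-0.1,-0.15],[0,-0.2,0],[0,-0.2,0],[0,-0.25,0],[0,-0.25,0],[0,-0.2,0],[0,-0.2,0],[0,-0.15,0],[0,0,0]],"twist":[[0,0,0],[0,0,0],[0,0,0],[0,0,0],[0,-0.045,0],[0,-0.045,0],[0,-0.045,0],[0,-0.045,0],[0,-0.045,0],[0,-0.042,0],[0,0,0],[0,0,0]]}' | head -3
python3 - <<'E'
from h import *
togo([465,-115,90],rot(90,12))
a=grab('wrist');b=grab('scene')
cv2.imwrite('pics/c5.png',np.hstack([cv2.resize(a['color'],(400,300)),cv2.resize(b['color'],(400,300))])[:,:,::-1])
E
```

```text
clock: 24.62
eef_pos: [464.0, -10.1, 235.0]
tool_rot: [-3.141, -0.21, 1.567]
t 24.62 pos [464.  -10.1 235. ] w 85.4 F [0.9 0.5 0.4] q [ 0.66  0.42 -0.74  1.95  0.09  0.88 -0.09]
shift now-axes [-1.328  0.014  1.199] in target axes [-1.327  0.01   1.2  ] twist [ 0.    -0.    -0.001]
```

View pics/c5.png

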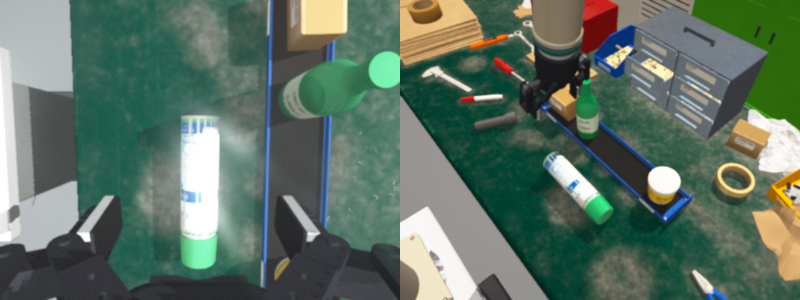

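The can is unmoved, with its base at about (280,165) and its cap end at about (277,372) in wrist pixels, and the bottle is standing.

```bash
python3 -m jog '{"claw":[1,1,1,1,1,1],"xyz":[[-0.26,0.01,0.24],[-0.26,0,0.24],[-0.26,0,0.24],[-0.26,0,0.24],[-0.28,0,0.24],[0,0,0]],"twist":[[0,0,0],[0,0,0],[0,0,0],[0,0,0],[0,0,0],[0,0,0]]}' | head -2
python3 - <<'E'
from h import *
togo([465,-97,2.5],rot(90,12))
d=grab('wrist')
hsv=cv2.cvtColor(d['color'],cv2.COLOR_RGB2HSV)
m=((hsv[...,1]<60)&(hsv[...,2]>150)).astype(np.uint8)
for v in (60,100,150,200,250):
    xs=np.where(m[v,150:400])[0]+150
    if len(xs): print(v,xs.min(),xs.max(),atz(d,xs.min(),v,29)[:2].round(1),atz(d,xs.max(),v,29)[:2].round(1))
print([(b['rect'],b['score']) for b in optics.boxes_of('wrist','spray_can')[:2]])
print(proj(d,(466,47,29)),proj(d,(465,-178,29)))
E
```

```text
clock: 25.48
eef_pos: [464.2, -115.9, 87.0]
t 25.48 pos [ 464.2 -115.9   87. ] w 85.3 F [-0.2  0.4 -0.1] q [ 0.74  0.67 -0.6   2.02  0.27  0.61  0.01]
shift now-axes [0.006 0.011 0.866] in target axes [0.009 0.008 0.866] twist [-0.001 -0.001 -0.003]
60 240 323 [440.1  -1.5] [494.1  -2. ]
100 237 323 [437.8 -27. ] [494.2 -27.5]
150 240 322 [439.2 -59.5] [493.6 -59.9]
200 237 322 [436.7 -92.7] [493.7 -93.1]
250 244 319 [ 440.9 -126.6] [ 491.7 -126.9]
[([238.7, 3.9, 83.3, 335.4], 0.87)]
[279.18924914 -18.29152668] [280.10168718 323.66211318]
```

```bash
python3 -m jog '{"claw":[1,1,1,1,1,1,0,0,0,0,0,0],"xyz":[[0,0.01,0.2],[0,0,0.2],[0,0,0.2],[0,0,0.15],[0,0,0.11],[0,0,0],[0,0,0],[0,0,0],[0,0,0],[0,0,0],[0,0,0],[0,0,0]],"twist":[[0,0,0],[0,0,0],[0,0,0],[0,0,0],[0,0,0],[0,0,0],[0,0,0],[0,0,0],[0,0,0],[0,0,0],[0,0,0],[0,0,0]]}'
python3 -c "
from h import *
d=grab('wrist')
print(atz(d,280,3.9,58),atz(d,280,3.9,29))"
python3 -m jog '{"claw":[0,0,0,0,0,0,0],"xyz":[[0.02,0,-0.1],[0.02,0,-0.1],[0.04,0,-0.2],[0.04,0,-0.2],[0.04,0,-0.2],[0,0,0],[0,0,0]],"twist":[[0,0,0],[0,0,0],[0,0,0],[0,0,0],[0,0,0],[0,0,0],[0,0,0]]}'
```

```text
clock: 27.08
eef_pos: [464.1, -96.3, 6.8]
tool_rot: [-3.137, -0.209, 1.568]
force: [-6.7, -2.0, 17.7]
width: 45.5
gripper_force: 55.3
[464.92259774   1.75001265  58.        ] [465.02928631  15.22101628  29.        ]
clock: 28.0
eef_pos: [466.3, -96.8, 86.7]
tool_rot: [-3.141, -0.21, 1.568]
force: [0.3, 0.1, -2.0]
width: 45.4
gripper_force: 53.5
```

Run:
```python
from h import *
d=grab('wrist'); s=readout.read_state()
C=Ro.from_euler('xyz',s['tool_rot']); p=np.array(s['eef_pos'])
hsv=cv2.cvtColor(d['color'],cv2.COLOR_RGB2HSV)
m=((hsv[...,1]<70)&(hsv[...,2]>140)).astype(np.uint8)
for v in (30,60,100,150,200,230):
    xs=np.where(m[v,180:380])[0]+180
    if len(xs)<2: continue
    # find axis distance t s.t. cylinder width=58 : point where silhouette rays separated
    a,b=xs.min(),xs.max(); o,r1=ray(d,a,v);_,r2=ray(d,b,v)
    ang=np.arccos(r1@r2)/2; D=29/np.sin(ang); mid=o+(r1+r2)/np.linalg.norm(r1+r2)*D
    print(v,a,b,'axis pt in tool frame',C.inv().apply(mid-p).round(1),'world',mid.round(1))
print([(b['rect'],b['score']) for b in optics.boxes_of('wrist','spray_can')[:2]])
for n in('scene','side'):
    grab(n);print(n,[(b['rect'],b['score']) for b in optics.boxes_of(n,'spray_can')[:2]])
```

```text
30 224 347 axis pt in tool frame [105.9   3.6  16.2] world [469.9  10.3  92.7]
60 218 347 axis pt in tool frame [91.3  2.1  3.7] world [468.4  -6.6 101.9]
100 218 345 axis pt in tool frame [73.9  1.7  1.3] world [467.9 -24.2 100.6]
150 217 344 axis pt in tool frame [51.7  1.2 -5.2] world [467.5 -47.2 102.3]
200 227 342 axis pt in tool frame [25.1  3.4  4.9] world [469.6 -71.2  86.9]
230 216 341 axis pt in tool frame [ 15.3   0.4 -13.2] world [466.5 -84.5 102.6]
[([217.1, 1.6, 130.1, 386.0], 0.71)]
scene [([194.2, 185.7, 104.4, 107.2], 0.86)]
side [([301.4, 145.4, 48.0, 83.8], 0.55)]
```

The grip is shallow, 45 mm on a 58 mm can. I'll set it back down and regrasp deeper.

```bash
python3 -m jog '{"claw":[0,0,0,0,0,0,0],"xyz":[[-0.04,0,0.2],[-0.04,0,0.2],[-0.04,0,0.2],[-0.03,0,0.15],[0,0,0.03],[0,0,0],[0,0,0]],"twist":[[0,0,0],[0,0,0],[0,0,0],[0,0,0],[0,0,0],[0,0,0],[0,0,0]]}' | sed -n '2p;4p'
python3 -m jog '{"claw":[0.6,0.7,0.8,1,1],"xyz":[[0,0,0],[0,0,0],[0,0,0],[0,0,0],[0,0,0]],"twist":[[0,0,0],[0,0,0],[0,0,0],[0,0,0],[0,0,0]]}'
python3 - <<'E'
from h import *
d=grab('wrist'); s=readout.read_state()
hsv=cv2.cvtColor(d['color'],cv2.COLOR_RGB2HSV)
m=((hsv[...,1]<70)&(hsv[...,2]>140)).astype(np.uint8)
for v in (60,100,150):
    xs=np.where(m[v,180:380])[0]+180
    print(v,xs.min(),xs.max(),atz(d,xs.min(),v,29).round(1),atz(d,xs.max(),v,29).round(1))
E
```

```text
eef_pos: [467.2, -95.1, 8.2]
force: [0.9, -0.6, -1.8]
clock: 29.8
eef_pos: [466.7, -95.1, 7.7]
tool_rot: [3.142, -0.21, 1.568]
force: [-0.1, -0.9, -0.8]
width: 85.8
gripper_force: 0.0
60 223 349 [442.6  -6.8  29. ] [497.9  -6.8  29. ]
100 222 348 [441.9 -24.   29. ] [497.7 -24.   29. ]
150 220 346 [440.7 -45.9  29. ] [497.1 -46.   29. ]
```

```bash
python3 -m jog '{"claw":[1,1,1],"xyz":[[0,0.03,0.07],[0,0,0.05],[0,0,0]],"twist":[[0,0,0],[0,0,0],[0,0,0]]}' | sed -n '2p;4p'
python3 -m jog '{"claw":[0,0,0,0,0,0],"xyz":[[0,0,0],[0,0,0],[0,0,0],[0,0,0],[0,0,0],[0,0,0]],"twist":[[0,0,0],[0,0,0],[0,0,0],[0,0,0],[0,0,0],[0,0,0]]}'
```

```text
eef_pos: [469.2, -92.2, -4.6]
force: [-0.0, 0.1, -0.7]
clock: 30.98
eef_pos: [469.4, -92.8, -3.4]
tool_rot: [-3.141, -0.21, 1.568]
force: [-1.3, -0.7, 6.2]
width: 53.5
gripper_force: 61.5
```

```bash
python3 -m jog '{"claw":[0,0,0,0,0,0,0,0,0,0,0,0],"xyz":[[0.02,0,-0.1],[0.04,0,-0.2],[0.05,0,-0.24],[0.05,0,-0.24],[0.05,0,-0.24],[0.05,0,-0.24],[0.05,0,-0.24],[0.05,0,-0.24],[0.05,0,-0.24],[0.02,0,-0.1],[0,0,0],[0,0,0]],"twist":[[0,0,0],[0,0,0],[0,0,0],[0,0,0],[0,0,0],[0,0,0],[0,0,0],[0,0,0],[0,0,0],[0,0,0],[0,0,0],[0,0,0]]}'
python3 -m jog '{"claw":[0,0,0,0,0,0,0,0,0],"xyz":[[0,0,0],[0,0,0],[0,0,0],[0,0,0],[0,0,0],[0,0,0],[0,0,0],[0,0,0],[0,0,0]],"twist":[[0.0078,0,-0.037],[0.0078,0,-0.037],[0.0078,0,-0.037],[0.0078,0,-0.037],[0.0078,0,-0.037],[0.0078,0,-0.037],[0.0078,0,-0.037],[0,0,0],[0,0,0]]}'
python3 -c "
from h import *
togo([560,-100,250],rot(135,-78))"
```

```text
clock: 32.48
eef_pos: [468.8, -94.0, 207.5]
tool_rot: [-3.14, -0.211, 1.568]
force: [0.6, 1.0, -2.5]
width: 53.0
gripper_force: 63.3
clock: 33.6
eef_pos: [469.3, -94.0, 207.8]
tool_rot: [3.14, -0.211, 2.398]
force: [0.6, -0.4, -1.6]
width: 53.1
gripper_force: 63.4
t 33.6 pos [469.3 -94.  207.8] w 53.1 F [ 0.6 -0.4 -1.6] q [ 0.79  0.62 -0.89  1.79  0.36  1.12  0.6 ]
shift now-axes [-0.604  0.571 -0.56 ] in target axes [-0.555  0.599  0.581] twist [ 0.008 -0.5    0.012]
```

```bash
python3 -c "
from h import *
togo([545,-60,250],rot(135,12))" | tail -1
python3 -m jog '{"claw":[0,0,0,0,0,0,0,0,0,0,0,0],"xyz":[[0,0,0],[0,0,0],[0,0,0],[0,0,0],[0,0,0],[0,0,0],[0,0,0],[0,0,0],[0,0,0],[0,0,0],[0,0,0],[0,0,0]],"twist":[[0,-0.04,0],[0,-0.04,0],[0,-0.04,0],[0,-0.04,0],[0,-0.04,0],[0,-0.04,0],[0,-0.04,0],[0,-0.04,0],[0,0,0],[0,0,0],[0,0,0],[0,0,0]]}'
python3 -c "
from h import *
togo([545,-60,250],rot(135,-78))"
```

```text
shift now-axes [-0.232  0.764 -0.48 ] in target axes [-0.201  0.776 -0.474] twist [-0.002 -0.     0.013]
clock: 35.1
eef_pos: [461.3, -101.8, 197.9]
tool_rot: [-3.063, 0.63, 2.433]
force: [-0.0, 0.2, -1.7]
width: 53.0
gripper_force: 63.8
t 35.1 pos [ 461.3 -101.8  197.9] w 53.0 F [-0.   0.2 -1.7] q [ 0.29  0.42 -0.79  2.44  1.46  0.9  -0.86]
shift now-axes [-0.6    0.843 -0.275] in target axes [-0.571  0.888  0.181] twist [-0.003 -0.232  0.023]
```

```bash
python3 -m jog '{"claw":[0,0,0,0,0,0,0,0],"xyz":[[-0.09,0.12,-0.04],[-0.09,0.12,-0.04],[-0.09,0.12,-0.04],[-0.09,0.12,-0.04],[-0.09,0.12,-0.04],[-0.09,0.12,-0.04],[-0.06,0.12,-0.03],[0,0,0]],"twist":[[0,0,0],[0,0,0],[0,0,0],[0,0,0],[0,0,0],[0,0,0],[0,0,0],[0,0,0]]}' |sed -n 2,3p
python3 -m jog '{"claw":[0,0,0,0,0,0],"xyz":[[0,0,0],[0,0,0],[0,0,0],[0,0,0],[0,0,0],[0,0,0]],"twist":[[0,-0.04,0],[0,-0.04,0],[0,-0.04,0],[0,-0.04,0],[0,0,0],[0,0,0]]}'
python3 -c "
from h import *
togo([590,-60,250],rot(135,-78))"
```

```text
eef_pos: [545.6, -58.4, 249.2]
tool_rot: [-3.064, 0.629, 2.435]
clock: 36.85
eef_pos: [544.8, -59.1, 249.0]
tool_rot: [-2.992, 1.127, 2.524]
force: [-0.6, -0.5, -2.4]
width: 53.3
gripper_force: 64.0
t 36.85 pos [544.8 -59.1 249. ] w 53.3 F [-0.6 -0.5 -2.4] q [-0.19  0.69 -0.64  2.44  1.63  1.51 -1.35]
shift now-axes [-0.169  0.301  0.291] in target axes [-0.077  0.313  0.316] twist [ 0.003 -0.073  0.023]
```

```bash
python3 -c "
from h import *
togo([642,-96,225],rot(135,-78))"|tail -1
python3 -m jog '{"claw":[0,0,0,0,0,0],"xyz":[[-0.05,0.07,0.18],[-0.05,0.07,0.18],[-0.05,0.07,0.18],[-0.05,0.07,0.18],[0,0,0],[0,0,0]],"twist":[[0,0,0],[0,0,0],[0,0,0],[0,0,0],[0.001,-0.037,0.012],[0.001,-0.037,0.012]]}' |sed -n 1,4p
python3 - <<'E'
from h import *
togo([642,-96,200],rot(135,-78))
for n in('scene','side'):
    d=grab(n);print(n,[(np.round(b['rect']),b['score']) for b in optics.boxes_of(n,'spray_can')[:2]])
    print([proj(d,(621,-75,z)).round(1) for z in (60,170,285)])
    # colour masks: can axis line
E
```

```text
shift now-axes [-0.215  0.41   0.961] in target axes [0.038 0.426 0.977] twist [ 0.003 -0.073  0.023]
clock: 37.6
eef_pos: [617.8, -91.0, 236.7]
tool_rot: [3.088, 1.371, 2.304]
force: [0.4, -0.6, -2.0]
t 37.6 pos [617.8 -91.  236.7] w 53.1 F [ 0.4 -0.6 -2. ] q [-0.2   0.93 -0.48  2.36  1.84  1.76 -1.56]
shift now-axes [0.32  0.132 0.275] in target axes [0.316 0.136 0.278] twist [ 0.001  0.003 -0.003]
scene [(array([283.,  92.,  41., 122.]), 0.73)]
[array([313. , 208.5]), array([316.6, 168.8]), array([321.3, 116.6])]
side [(array([252.,  77.,  32., 110.]), 0.74)]
[array([259.1, 183.7]), array([258.5, 141.5]), array([257.7,  90.9])]
```

```bash
python3 -m jog '{"claw":[0,0,0,0,0,0],"xyz":[[0.08,0.033,0.07],[0.08,0.033,0.07],[0.08,0.033,0.07],[0.07,0.033,0.065],[0,0,0],[0,0,0]],"twist":[[0,0,0],[0,0,0],[0,0,0],[0,0,0],[0,0,0],[0,0,0]]}' |sed -n 1,4p
cat > tilt.py <<'E'
from h import *
for n in('scene','side'):
    d=grab(n);bs=optics.boxes_of(n,'spray_can'); 
    if not bs: print('none');continue
    l,t,w,h=[int(round(x)) for x in bs[0]['rect']]; print(n,l,t,w,h,round(bs[0]['score'],2))
    hsv=cv2.cvtColor(d['color'],cv2.COLOR_RGB2HSV).astype(int); H,S,V=hsv[...,0],hsv[...,1],hsv[...,2]
    print(''.join(f'r{v}:' + ''.join('W' if S[v,u]<75 and V[v,u]>120 else 'G' if 45<H[v,u]<85 and S[v,u]>90 and V[v,u]>95 else 'k' if V[v,u]<50 else '.' for u in range(l-8,l+w+8))+'\n' for v in range(t-2,t+h+4,7)))
    print([proj(d,(621,-75,z)).round(1) for z in (4,112,229)])
E
python3 tilt.py; python3 -c "
from h import *
togo([642,-96,200],rot(135,-78))"
```

```text
clock: 38.55
eef_pos: [641.1, -94.4, 198.7]
tool_rot: [3.118, 1.366, 2.336]
force: [0.2, -0.3, -1.6]
scene 294 106 41 115 0.93
r104:................................WWWWWWWWWWWWWW..WWWWWWWWW
r111:..................GGGGGGGGGGGGGGGGGGGGGGGGGGG.WWWWWWWWWW.
r118:...G...GG..GGGGGGGGGGGGGGGGGGGGGGGGGGGGGGGGGGGGGGGGW..WWW
r125:k.............GGGGGGGGGGGGGGGGGGGGGGGGGGGGGGGGGGGGWWWWWWW
r132:.......WWWWWWWWGGGGGGGGGGGGGGGGGGGGGGGGGGGGGGGGGG.WWWW.WW
r139:kkkkkkkkkkkkk.GGGGGGGGGGGGGGGGGGGGGGGGGGGGGGGGGGGWWWWWWWW
r146:G.....GGGGGGG.WWGGGGGGGGGGGGGGGGGGGGGGGGGGGGGGGGW.......W
r153:......G....WWWWWWWWWWWWWWWWWWWWWWWWWWWWW..WWWWWW.........
r160:kkkkk..WWWWWWWWWWWWWWWWWWWWWWWWWWWWWWWWWWWWWWWW..........
r167:kkkkkkkkkkkkkkkkkkkkkkk..WWWWWWWWWWWWWWWWWWWWW.GGGGGG....
r174:................WW....WWWWWWWWWWWWWWWWWWWWWWW.GG.GGGG....
r181:...........WWWWWWWW.GGWWWWWWWWWW.WWWWWWWWWWW.GGGGGGGG....
r188:kkkkkkk....WWWWWWWWWWWWWWWWWWWWWWWWWWWWWWWWW.GGGGGGGGG...
r195:kk..........WWWWWWWWWWWWWWWWWWWWWWWWWWWWWWWW.............
r202:............WWWW...WWWWWWWWWWWWWWWWWWWWWW.............GGG
r209:...................WWWW
[... 697 characters left out ...]
......................kkk.................
r151:...................kkk..........................
r158:..........WWWWWW....kkk.WWWWWWWWWWWWW...........
r165:..........WWWWWWWWWWWWWWWWWWWWWWWWWWWW.......kkk
r172:GGGGGGGGG.WWWWWWWWWWWWWWWWWWWWWWWWWWWW.........W
r179:GGGGGGG....WWWWWWWWWWWWWWWWWWWWWWWWWW...........
r186:GGGGGGGG..WWW..WWWWWWWWWWWWWW..W...W............
r193:GGGGGGGGGGG.kkk..WWWWWWWWWWWWW..................

[array([259.4, 203.2]), array([258.8, 164.4]), array([258.1, 116.5])]
t 38.75 pos [641.2 -94.2 199. ] w 53.1 F [ 1.3  0.2 -2.1] q [-0.18  1.   -0.45  2.3   1.9   1.75 -1.55]
shift now-axes [-0.014 -0.007  0.016] in target axes [-0.014 -0.007  0.016] twist [ 0.001  0.002 -0.001]
```

```bash
python3 -m jog '{"claw":[0,0,0,0,0,0],"xyz":[[0.08,0,0.017],[0.08,0,0.017],[0.08,0,0.017],[0.08,0,0.017],[0.03,0,0.006],[0,0,0]],"twist":[[0,0,0],[0,0,0],[0,0,0],[0,0,0],[0,0,0],[0,0,0]]}' |sed -n 1,4p
python3 -m jog '{"claw":[0,0,0,0],"xyz":[[0.03,0,0.006],[0.03,0,0.006],[0,0,0],[0,0,0]],"twist":[[0,0,0],[0,0,0],[0,0,0],[0,0,0]]}' |sed -n 1,4p
python3 - <<'E'
from h import *
for n in('scene','side'):
    d=grab(n);print(n,[np.round(b['rect']) for b in optics.boxes_of(n,'spray_can')[:1]],[proj(d,(621,-75,z)).round(1) for z in (4,14,24,229,239,249)])
E
```

```text
clock: 39.5
eef_pos: [641.4, -94.4, 162.6]
tool_rot: [3.118, 1.366, 2.337]
force: [-0.4, -0.7, -1.8]
clock: 40.0
eef_pos: [641.5, -94.4, 156.9]
tool_rot: [3.116, 1.366, 2.334]
force: [0.2, -0.3, -1.0]
scene [array([293., 127.,  38., 107.])] [array([311.4, 225.8]), array([311.7, 222.8]), array([311.9, 219.8]), array([318.8, 143.6]), array([319.3, 139.1]), array([319.7, 134.4])]
side [array([245., 106.,  30., 104.])] [array([259.4, 203.2]), array([259.3, 199.8]), array([259.3, 196.4]), array([258.1, 116.5]), array([258., 112.]), array([258. , 107.6])]
```

```bash
for i in 1; do python3 -m jog '{"claw":[0,0,0],"xyz":[[0.025,0,0.005],[0,0,0],[0,0,0]],"twist":[[0,0,0],[0,0,0],[0,0,0]]}' |sed -n '2p;4p'; done
python3 -m jog '{"claw":[0,0,0],"xyz":[[0.02,0,0.004],[0,0,0],[0,0,0]],"twist":[[0,0,0],[0,0,0],[0,0,0]]}' |sed -n '2p;4p'
```

```text
eef_pos: [641.4, -94.4, 154.2]
force: [-0.1, -0.2, -2.2]
eef_pos: [641.4, -94.3, 152.2]
force: [0.2, -0.4, -2.3]
```

```bash
python3 -m jog '{"claw":[0,0,0],"xyz":[[0.02,0,0.004],[0,0,0],[0,0,0]],"twist":[[0,0,0],[0,0,0],[0,0,0]]}' |sed -n '2p;4p'
```

```text
eef_pos: [641.4, -94.3, 150.2]
force: [0.2, 0.5, -1.7]
```

```bash
python3 -m jog '{"claw":[0,0,0],"xyz":[[0.02,0,0.004],[0,0,0],[0,0,0]],"twist":[[0,0,0],[0,0,0],[0,0,0]]}' |sed -n '2p;4p'
python3 -m jog '{"claw":[0,0,0],"xyz":[[0.015,0,0.003],[0,0,0],[0,0,0]],"twist":[[0,0,0],[0,0,0],[0,0,0]]}' |sed -n '1,2p;4p'
```

```text
eef_pos: [641.4, -94.2, 148.2]
force: [1.0, -0.1, -2.0]
clock: 42.08
eef_pos: [641.4, -94.3, 146.6]
force: [-0.2, -0.9, -1.3]
```

```bash
python3 -m jog '{"claw":[0,0,0],"xyz":[[0.02,0,0.004],[0,0,0],[0,0,0]],"twist":[[0,0,0],[0,0,0],[0,0,0]]}' |sed -n '2p;4p'
python3 -m jog '{"claw":[0,0,0],"xyz":[[0.015,0,0.003],[0,0,0],[0,0,0]],"twist":[[0,0,0],[0,0,0],[0,0,0]]}' |sed -n '1,2p;4p'
python3 - <<'E'
from h import *
for n in('scene','side'):
    d=grab(n);print(n,[np.round(b['rect']) for b in optics.boxes_of(n,'spray_can')[:1]])
E
```

```text
eef_pos: [641.4, -94.2, 144.6]
force: [0.4, 0.4, -1.8]
clock: 42.82
eef_pos: [641.6, -94.3, 143.5]
force: [0.4, 0.3, 0.4]
scene [array([293., 133.,  41., 103.])]
side [array([241., 112.,  30., 104.])]
```

```bash
python3 -m jog '{"claw":[0,0,0],"xyz":[[0.01,0,0.002],[0,0,0],[0,0,0]],"twist":[[0,0,0],[0,0,0],[0,0,0]]}' |sed -n '2p;4p'
python3 tilt.py
```

```text
eef_pos: [641.8, -94.5, 143.6]
force: [-0.3, 0.3, 4.8]
scene 294 132 37 104 0.56
r130:...GG.GGG..GGGG.....G..................WWWWWW..WWW..W
r137:G................GGGGGGGGGGGGGGGGGGGGGGGGGGWWWWWWWWWW
r144:.............GGGGGGGGGGGGGGGGGGGGGGGGGGGGGGGGGGG.....
r151:.............GGGGGGGGGGGGGGGGGGGGGGGGGGGGGGGGGGG.WWWW
r158:kkkkkkk....WW.GGGGGGGGGGGGGGGGGGGGGGGGGGGGGGGGG......
r165:.......kkkkk.GGGGGGGGGGGGGGGGGGGGGGGGGGGGGGGGGGGGGGGG
r172:............WW.WWWGGGGGGGGGGGGGGGGGGGGGGGG.WW..GGGGGG
r179:............WWWWWWWWWWWWWWWWWWWWG.WWWWWWWWWWWG..GGGGG
r186:kkkkkkkkkk............WWWWWWWWWWWWWWWWWWWWWW.....GGGG
r193:kkkkkkkkkkk.......kk..WWWWWWWWWWWWWWWWWWWW..........G
r200:kkkk...k...WWWWWWW...WWWWWWWWW..WWWWWWWWWWWWWW.......
r207:...........WWWWWWWWWWWWWWWWWWWWWWWWWWWWWWW..WW.......
r214:.......k...WWWWWWWWWWWWWWWWWWWWWWWWWWWWW.............
r221:kkk...k....WWWW...WWWWWWWWWWWWWWWWWWWW...kkkkk.......
r228:..kkkkkkk...........WWWWWWWWWWWWW...WW.....kkkkkkkkkk
r235:.........kkkkkkk......WWWWWW................k.k....kk

[array([311.4, 225.8]), array([314.6, 190.8]), array([318.8, 143.6])]
side
[... 223 characters left out ...]
.....
r138:..........GGGGGGGGGGGGGGGGGGGGGGGGGGGWWWWWWWWW
r145:.........WWWWWWWWWWWW.GGGG...WWWWWWWW..WWWWWWW
r152:.........WWWWWWWWWWWWWWWWWWWWWWWWWWWW.kkkkkkkk
r159:..................................WWWWWWW.....
r166:GG................kkkk.W...kkk................
r173:GGGGGGGG.....k................................
r180:GGGGGG....WWWW.........WWWWWWWW...............
r187:GGGGGGG...WWWWWWWWWWWWWWWWWWWWWWWWWW...kkkkk..
r194:GGGGGGGGGGGWWWWWWWWWWWWWWWWWWWWWWWWW..........
r201:GGGGGGGGGGGGGGGWWWWWWWWWWWWWWWWWWWW..kkkkkkkkk
r208:GGGGGGGGGGGGGGGGG....WWWWWW..WW.GWW.kkkkkkk...
r215:GGGGGGGGGGGGGGGGG.............................

[array([259.4, 203.2]), array([258.8, 164.4]), array([258.1, 116.5])]
```

```bash
python3 -m jog '{"claw":[0.66,0.7,0.74,0.78,0.82,0.88,0.94,1,1,1,1],"xyz":[[0,0,0],[0,0,0],[0,0,0],[0,0,0],[0,0,0],[0,0,0],[0,0,0],[0,0,0],[0,0,0],[0,0,0],[0,0,0]],"twist":[[0,0,0],[0,0,0],[0,0,0],[0,0,0],[0,0,0],[0,0,0],[0,0,0],[0,0,0],[0,0,0],[0,0,0],[0,0,0]]}'
python3 tilt.py
```

```text
clock: 44.98
eef_pos: [641.4, -94.2, 142.1]
tool_rot: [3.116, 1.366, 2.334]
force: [0.2, 0.5, -0.4]
width: 85.1
gripper_force: 0.0
scene 292 133 40 105 0.62
r131:......GGGGG...GGG.GGGGG....GGGGG..WWWW...WWWWW..WWWWWW..
r138:.................GGGGGGGGGGGGGGGGGGGGGGGGGGGGGGWWWWWWWWW
r145:......GGGG....GGGGGGGGGGGGGGGGGGGGGGGGGGGGGGGGGGGG......
r152:kkkkkkkk....WWWWGGGGGGGGGGGGGGGGGGGGGGGGGGGGGGGGG...W...
r159:.........kkkkk.GGGGGGGGGGGGGGGGGGGGGGGGGGGGGGGGGGG......
r166:.............GGGGGGGGGGGGGGGGGGGGGGGGGGGGGGGGGGGGGGGGGG.
r173:..............WWWWWWWWWWW.GGGGGGGGGGGG.WWW.WWWW.GGGGGGGG
r180:.............WWWWWWWWWWWWWWWWWWWWWWWWWWWWWWWWW.G.GGGGGGG
r187:...WW.........WWWWWWWWWWWWWWWWWWWWWWWWWWWWWWW......GGGGG
r194:kkkkkkkkkkkkk.......WWWWWWWWWWWWWWWWWWWWWWWWW..........G
r201:kkkkkkkkkkkk....WWWWWGGWWWWWWWWWWWWWWWWWWWWWW..W........
r208:.............WWWWWWWWWWWWWWWWWWWWWWWWWWWWWWW............
r215:kk...........WWWWWWWWWWWWWWWWWWWWWWWWWWWW...............
r222:kkkkk..kkk...WWWWWWWWWWWWWWWWWWWWWWWWWWW...kkkkkk.......
r229:.....kkkkkkk..........WWWWW.WW..WWW..WW.....k.k.k...kkkk
r236:........
[... 363 characters left out ...]
........GGGGGGGGGGGGGGGGGGGGGGGGGGGGWWWWWWWWWW
r147:.........WWWWWWWWWWWWWWWWWWWWWWWW.WWWWWWWWWWWW.
r154:.........WWWWWWWWWWWWWWWWWWWWWWWWWWWWWWWWWWWWWW
r161:..........WWWWWWWWWWWWWW.........WWW...........
r168:GGGGGG.........kkkWWWW...kkk...................
r175:GGGGGGGG.kk............k.....W.................
r182:GGGGGGG....W...............WWWWWWWW............
r189:GGGGGGGGG..WWWWWWWWWWWWWWWWWWWWWWWWWW.....kkkkk
r196:GGGGGGGGGGGGGWWWWWWWWWWWWWWWWWWWWWWW...........
r203:GGGGGGGGGGGGGGGGGWWWWWWWWWWWWWWWW.WW..kkkkkkkk.
r210:GGGGGGGGGGGGGGGGGGG.W.WW..WW.GWWWWW.kkkkkkk....
r217:GGGGGGGGGGGGGGGGGG.............................

[array([259.4, 203.2]), array([258.8, 164.4]), array([258.1, 116.5])]
```

```bash
python3 -m jog '{"claw":[1,1,1,1,1,1,1,1,1,1],"xyz":[[0,0,-0.04],[0,0,-0.06],[0,0,-0.1],[0,0,-0.12],[0,0,-0.15],[0,0,-0.15],[0,0,-0.15],[0,0,-0.15],[0,0,-0.1],[0,0,0]],"twist":[[0,0,0],[0,0,0],[0,0,0],[0,0,0],[0,0,0],[0,0,0],[0,0,0],[0,0,0],[0,0,0],[0,0,0]]}'
python3 - <<'E'
from h import *
for n in('scene','side'):
    d=grab(n)
    for l in('spray_can','green_bottle','grease_tub','small_carton'): print(n,l,[(np.round(b['rect']),round(b['score'],2)) for b in optics.boxes_of(n,l)[:1]])
togo([0,0,0],rot(0,0))
E
```

```text
clock: 46.42
eef_pos: [570.4, -22.8, 162.8]
tool_rot: [3.115, 1.366, 2.335]
force: [-0.1, 1.4, 0.1]
width: 85.5
gripper_force: 0.0
scene spray_can [(array([292., 131.,  39., 107.]), 0.92)]
scene green_bottle [(array([246., 108.,  31.,  84.]), 0.8)]
scene grease_tub [(array([347., 233.,  43.,  51.]), 0.85)]
scene small_carton [(array([215., 115.,  35.,  53.]), 0.7)]
side spray_can [(array([239., 115.,  33.,  98.]), 0.59)]
side green_bottle [(array([221., 171.,  32.,  90.]), 0.75)]
side grease_tub [(array([272., 141.,  22.,  37.]), 0.68)]
side small_carton [(array([189., 250.,  46.,  62.]), 0.78)]
t 46.92 pos [570.5 -24.2 162.8] w 85.5 F [-0.2 -0.4 -0.1] q [-0.37  1.13 -0.53  2.34  1.67  1.87 -1.77]
shift now-axes [ 2.431 -3.86  -3.801] in target axes [-5.705 -0.242  1.628] twist [0.494 0.202 0.606]
```

```bash
python3 -m jog '{"claw":[1,1,1,1],"xyz":[[0,0,-0.1],[0,0,-0.1],[0,0,0],[0,0,0]],"twist":[[0,0,0],[0,0,0],[0,0,0],[0,0,0]]}' | sed -n '1,4p'
python3 -c "
from cell import order
print(order.finish_job())"
```

```text
clock: 47.42
eef_pos: [556.6, -9.9, 166.9]
tool_rot: [3.116, 1.366, 2.335]
force: [0.9, -1.0, -0.1]
the job is handed in; nothing more can be done
None
```

The job is handed in at about 47 s on the clock: by the last camera checks, the bottle and the spray can both stand upright and released in the lane, and the tub and carton have not visibly moved; the interface returned no verdict.

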